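# Clip a tile offcut to the job board

## Robot

A 7-joint arm with a two-finger parallel gripper is mounted at the origin on the work surface. World frame = base frame: x ahead of the robot, y to its left, z up, the work surface at z = 0. Lengths are in mm, angles in rad, forces in N, time in s.
With the tool pointing down it reaches from about 400 to 875 mm from the base axis. Payload 19.3 kg.
Tool frame: the origin (TCP) lies at the very end of the fingers, on their centre line; the grasp point (between the pads) lies 19 mm behind it (grip_point_offset is the z of the grasp point in the tool frame, in mm); z points along the fingers, y is the line along which they close (so a half turn about z gives the same grasp; the last joint's range is limited). The gripper opens to 85 mm and grips with 20 to 120 N. Pads are 22 mm wide; open, the fingers measure 114 mm over their backs; the gripper's body (76 mm by 85 mm) begins 54 mm behind the grasp point. The pads swing forward as they close: fully open they stand 13 mm farther back than shut.
Start: joints at [1.183, 0.521, -0.036, 1.599, 0.021, 1.021, -0.113], TCP at [195.27, -593.704, 231.291] pointing down, gripper open.
Joint ranges: [-2.91, 2.91], [-0.3, 2.13], [-1.5, 1.42], [0.17, 2.43], [-1.26, 4.41], [0.16, 1.93], [-2.52, 2.52]. Speed limits (rad/s): [1.89, 1.89, 2.39, 2.39, 3.01, 3.01, 3.01].

## Interface

Orientations are given as a 3x3 rotation matrix whose columns are the frame's x, y, z axes.
In Python, from workcell import movep, movel, goto_joints, open_gripper, clamp, wait, inverse_kinematics, read_state, camera, PlanningError, finish_job, grip_point_offset gives the robot as it stands. Calls block until the motion is done:
- movep(position, orientation): joint-space move of the TCP to a pose.
- movel(position, frame=None, max_speed=150, guard=None): straight line of the TCP; frame=None keeps the orientation; max_speed is the mean speed in mm/s. With guard (N) it stops when the force on the tool has changed by that much, and returns True; else False.
- goto_joints(angles): joint-space move.
- open_gripper() and clamp(): open the fingers fully, or close them until they stop; the grip force is fixed at half the most.
- wait(seconds).
- inverse_kinematics(position, orientation): joint angles nearest the present ones, or None.
- read_state(): the state.
- camera(name): name is "scene" or "top"; returns a dict with "image" (420x560x3 uint8, blue, green, red), "range_z" (420x560 float32, mm along the optical axis (not along the pixel's ray), 0 where there is no reading), "fx", "fy", "cx", "cy" (pixels), "dist_coeffs" ([k1, k2, p1, p2, k3] as OpenCV has them; the pictures are not rectified), "cam_to_world" (4x4, takes a point from camera to world coordinates). Camera axes: x right, y up, looking along -z (the intrinsics and any distortion apply to the point x, -y, -z); pixel columns grow to the right and rows downward; lengths in mm; the calibration is good to about 2 mm. A picture is of the moment at which its call begins.
A pose or a line that the arm cannot do raises PlanningError and nothing moves.
- finish_job(): hands the job in; it is judged then, once.
The state is a dict: "time": time; "qpos": joint angles; "qvel": joint speeds; "joint_efforts": joint torques, N m; "eef_pos": TCP position; "tool_rot": TCP orientation; "ft_force": force on the tool from outside, world axes, zero at the start; "torque": the same for the moment, N m; "finger_gap": finger opening in mm; "gripper_force": force on a finger pad.
Only numpy, scipy, OpenCV 4.12 (cv2) and the standard library are available. Lean on these libraries where they do the work, as an engineer would, in place of code of your own. Each camera call takes 0.05 s, during which the arm holds its last target. There are 200 camera calls.

## Task

Clip the blue tile offcut to the job board as the colour sample for the job: hold the clip's lever down with one fingertip so that its jaw stands open, and with the other fingertip push the tile, flat on the board, in beneath the jaw until it is square and fully home against the stop, all of it within the jaw's width. Then let the lever up so that the jaw clamps the tile, and move clear. The tile is only pushed along the board, never picked up or tipped; leave the turntable, the things on it, and the pencil and wedge on the board where they are.

Things in the scene. Friction and masses are not known exactly. Their poses are not given: they have to be found in the camera images.
- board: Job board: brown hardboard clipboard 230 x 165 x 6 mm, screwed flat to the shelf. Origin: centre of its underside; z up, top face at z = 6 mm, +x along its length towards the end with the steel spring clip. In this frame the clip's hinge line runs along y at x = 70, z = 13 mm; the shut jaw meets the board at x = 46 (front face at 45); the stop's face is at x = 61 mm.
- clip (a joint): Spring clip's angle, rad. 0: jaw shut on the board. It grows as the lever goes down and the jaw up; limit 0.58. The jaw rests on the tile at 0.37; its lower edge is 12 mm above the board's top at 0.50, 14 mm at 0.58, and stays within 3 mm of its x. Closing moment 0.08 N m at 0, 0.19 at 0.58 (about 10 N on the lever 18 mm behind the hinge). Pushing the tile against the shut jaw cannot open it.
- lever (a point): Middle of the lever's upper face, 23 mm behind the hinge line (greater board x); moves with the clip. Lever: steel, 70 mm wide (board y), at rest rising to its free end 31 mm behind the hinge, 21 mm above the board's top. At 0.58 its face is 5 mm above the board's top 18 mm behind the hinge, 2 mm at its end: a fingertip holding it down is then level with the tile's edge.
- jaw (a point): Middle of the lower edge of the clip's jaw, a steel lip 98 mm wide along the board's y; moves with the clip.
- stop (a point): Middle of the foot of the stop's face, on the board's top; axes as the board's. The stop is a turned-up steel edge 6 mm high, 84 mm wide, behind the jaw. A tile fully home has its leading edge at x = 0 here and its origin at x = -14 mm.
- tile: The tile offcut: blue glaze on a terracotta-coloured body, 28 mm (its x) x 50 mm (its y) x 9 mm thick, about 32 g, loose on the board in front of the jaw, a little turned. Origin: centre of its underside; z up. To be pushed in with a 50 mm long edge leading, either one.
- pencil: A yellow carpenter's pencil, 14 x 136 x 7 mm, lying across the board near its end away from the clip; origin: centre of its underside, length along its y. Leave alone.
- wedge: One red tile wedge, 58 x 22 x 10 mm, lying on the board beside the tile's way; origin: centre of its underside, length along its x. Leave alone.
- turntable (a joint): Angle of the turntable in rad, 0 at the start: a melamine disc 380 mm across, its top 30 mm above the shelf, which turns freely on a ball-bearing ring. Leave alone.
- turntable_base: The ball-bearing ring under the turntable, 190 mm across, fixed; origin: its centre, on the shelf.
- tub: Clear plastic tub of white levelling clips, 115 x 90 x 70 mm, on the turntable; origin: centre of its underside. Leave alone.
- wedges: Stack of red tile wedges, 58 x 22 x 37 mm, on the turntable; origin: centre of its underside. Leave alone.
- rake: Grout rake with yellow grip and steel blade, 197 mm long along its x, 29 mm high, on the turntable; origin: on its underside, 90 mm from the grip's end. Leave alone.
- pliers: Grey plastic levelling pliers, 180 x 75 x 20 mm, lying on the turntable; origin: on their underside. Leave alone.
There are look-alikes about, which are no part of the job. There is more than one size of the tile; the one meant has the size given above.

How it is judged (in metres and radians):
On the way:
1. the lever is held down by a fingertip, the jaw open and clear of the tile, while the tile's leading edge is at least 4 mm in beneath the jaw (value of joint clip above 0.41 rad and contact force between the fingers and board above 1 N and x of tile in the frame of stop above -0.025 m), for 0.1 s.
At the end, for the whole second after the job is handed in: The tile lies flat on the board beneath the jaw, its leading edge within 3.5 mm of the stop, square to the board within 0.10 rad, its middle within 25 mm of the clip's middle (all of it under the jaw), and the jaw has closed on it (clip angle 0.32 to 0.41 rad) with the lever released (x of tile in the frame of stop between -0.0175 and -0.011 m and y of tile in the frame of stop between -0.025 and 0.025 m and angle between the x axis of tile and the x axis of board, either way round below 0.1 rad and z of tile in the frame of stop below 0.002 m and angle between tile's own z axis and vertical below 0.06 rad and value of joint clip between 0.32 and 0.41 rad and linear speed of tile below 0.01 m/s); the robot touches nothing.
It fails at once if the tile is lifted off the board or tipped (z of tile in the frame of stop above 0.008 m or angle between tile's own z axis and vertical above 0.35 rad).
It fails at once if the pencil or the wedge on the board is shifted by more than 15 mm (distance of any of pencil, wedge from where it was at the start of the episode above 0.015 m).
It fails at once if the turntable is turned by more than 0.1 rad (value of joint turntable above 0.1 rad or value of joint turntable below -0.1 rad).
It fails at once if a thing on the turntable is shifted by more than 20 mm (distance of any of tub, wedges, rake, pliers from where it was at the start of the episode above 0.02 m).
It also fails if it takes over 50 s, if anything falls off the work surface, if the arm or the gripper's body presses on something with over 40 N, if the wrist force passes 120 N, or if a joint passes its speed limit or range.

## Working session

There is one attempt and no reset: what is moved stays moved. The work goes in short steps, each a Python script; the robot and the scene stay as the last script left them, time stands still between calls to the robot, and variables do not carry over. Pictures are saved under pics/ and viewed, at most 10 in all, crops included, and the job is handed in when it is done.

```bash
mkdir -p pics; ls
python3 - <<'E'
from workcell import *
import cv2,numpy as np,pickle
d={}
for n in("scene","top"):
    c=camera(n); d[n]=c; cv2.imwrite(f"pics/{n}0.png",c["image"]); print(n,c["fx"],c["dist_coeffs"],np.round(c["cam_to_world"],3).tolist())
pickle.dump(d,open("c0.pkl","wb")); s=read_state(); print(s["time"],s["eef_pos"],np.round(s["tool_rot"],3).tolist(),s["finger_gap"],grip_point_offset)
E
```

```text
pics
scene 478.5849958811236 [-0.10686275  0.          0.          0.          0.        ] [[0.804, -0.389, 0.45, 891.446], [0.595, 0.505, -0.625, -648.101], [0.016, 0.771, 0.637, 649.174], [0.0, 0.0, 0.0, 1.0]]
top 435.0739592028979 [0.01331376 0.         0.         0.         0.        ] [[0.001, 0.983, -0.183, 289.729], [-1.0, 0.001, -0.004, -56.073], [-0.004, 0.183, 0.983, 1194.754], [0.0, 0.0, 0.0, 1.0]]
0.1 [ 195.16162145 -593.4473341   230.78965049] [[0.95, 0.313, -0.0], [0.313, -0.95, 0.001], [-0.0, -0.001, -1.0]] 85.51867096897847 -18.700000000000003
```

View pics/scene0.png

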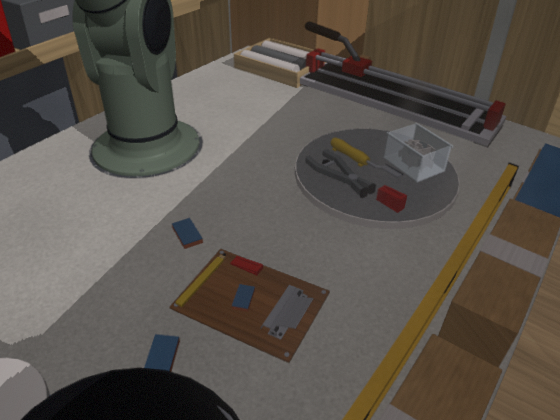

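View pics/top0.png

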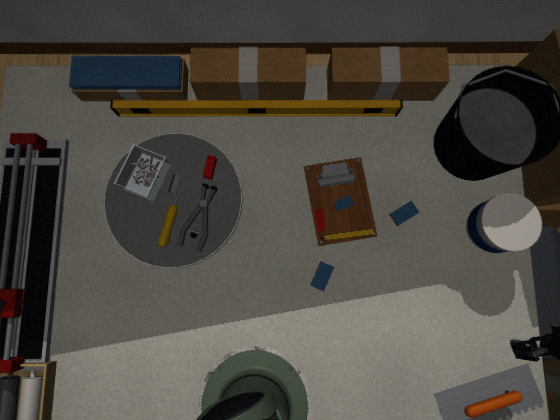

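The top view shows the board (corners about (305,165), (357,157), (378,237), (320,245)). The tile is at (343,203), the clip at (337,174), the wedge at (320,219) and the pencil at (348,235). Next I'll take crops to get exact corners.

```bash
cat > h.py <<'E'
import cv2,numpy as np
def px2w(c,uv,z):
    K=np.array([[c["fx"],0,c["cx"]],[0,c["fy"],c["cy"]],[0,0,1]])
    p=cv2.undistortPoints(np.array(uv,float).reshape(-1,1,2),K,np.array(c["dist_coeffs"]))[:,0]
    T=np.array(c["cam_to_world"]); r=np.c_[p[:,0],-p[:,1],-np.ones(len(p))]@T[:3,:3].T; o=T[:3,3]
    return o+r*((z-o[2])/r[:,2])[:,None]
def w2px(c,P):
    K=np.array([[c["fx"],0,c["cx"]],[0,c["fy"],c["cy"]],[0,0,1]]);T=np.array(c["cam_to_world"])
    q=(np.array(P,float).reshape(-1,3)-T[:3,3])@T[:3,:3]; q=q*[1,-1,-1]
    return cv2.projectPoints(q,np.zeros(3),np.zeros(3),K,np.array(c["dist_coeffs"]))[0][:,0]
def rect(c,mask,z):
    cs=max(cv2.findContours(mask.astype(np.uint8),cv2.RETR_EXTERNAL,cv2.CHAIN_APPROX_NONE)[0],key=cv2.contourArea)
    w=px2w(c,cs[:,0],z)[:,:2].astype(np.float32)
    return cv2.minAreaRect(w)
E
python3 - <<'E'
import pickle,cv2,numpy as np
from h import *
d=pickle.load(open("c0.pkl","rb"))
for n,(u0,v0,u1,v1) in dict(top=(295,145,390,255),scene=(165,240,335,365)).items():
    c=d[n]; im=c["image"]; g=im[v0:v1,u0:u1]
    hsv=cv2.cvtColor(im,cv2.COLOR_BGR2HSV); R=np.zeros(im.shape[:2],bool); R[v0:v1,u0:u1]=1
    H,S,V=cv2.split(hsv)
    blue=R&(H>95)&(H<125)&(S>100); brown=R&((H<20)|(H>170))&(S>90)
    red=R&((H<5)|(H>172))&(S>180); yel=R&(H>18)&(H<32)&(S>140)
    b=cv2.morphologyEx(brown.astype(np.uint8),cv2.MORPH_OPEN,np.ones((3,3)))
    cs=max(cv2.findContours(b,cv2.RETR_EXTERNAL,cv2.CHAIN_APPROX_NONE)[0],key=cv2.contourArea)
    hull=cv2.convexHull(cs); m=np.zeros(b.shape,np.uint8); cv2.fillPoly(m,[hull],1)
    print(n,"board",rect(c,m,6)); 
    for k,q,z in(("tile",blue,15),("wedge",red,16),("pencil",yel,13)): print(k,q.sum(),rect(c,q,z))
    ys=np.argwhere(blue); print(px2w(c,[ys.mean(0)[::-1]],15))
    f=6 if n=="top" else 4.5
    g=cv2.resize(g,None,fx=5 if n=="top" else 4.5,fy=5 if n=="top" else 4.5,interpolation=cv2.INTER_CUBIC); cv2.imwrite(f"pics/{n}1.png",g)
    print("rangez at turntable etc ok")
E
```

```text
top board ((537.476318359375, -234.23098754882812), (231.74929809570312, 166.8939666748047), 9.338835716247559)
tile 164 ((529.1909790039062, -243.227294921875), (26.398042678833008, 47.700904846191406), 24.97601890563965)
wedge 176 ((481.92803955078125, -177.84617614746094), (59.63167190551758, 22.759780883789062), 6.104272842407227)
pencil 253 ((441.7928466796875, -259.4593200683594), (14.754393577575684, 127.92117309570312), 7.530529022216797)
[[ 529.00093492 -243.45325692   15.        ]]
rangez at turntable etc ok
scene board ((538.5693969726562, -234.60443115234375), (228.72689819335938, 168.4618377685547), 9.206819534301758)
tile 563 ((528.5307006835938, -242.76820373535156), (25.34757423400879, 46.5855827331543), 24.57734489440918)
wedge 134 ((484.7177429199219, -183.7099609375), (52.45552444458008, 22.532310485839844), 7.9785356521606445)
pencil 517 ((443.1852111816406, -260.8936767578125), (17.698972702026367, 130.51123046875), 8.001608848571777)
[[ 508.69744596 -320.18955188   15.        ]]
rangez at turntable etc ok
```

View pics/scene1.png

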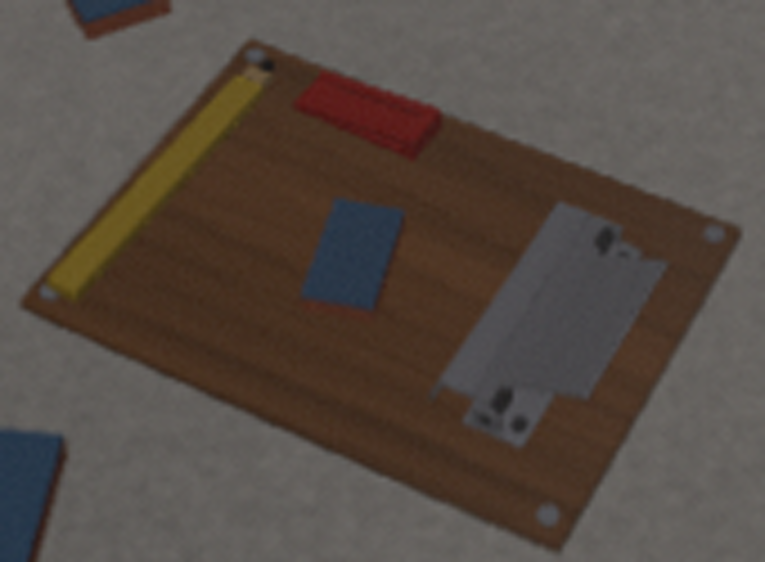

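View pics/top1.png

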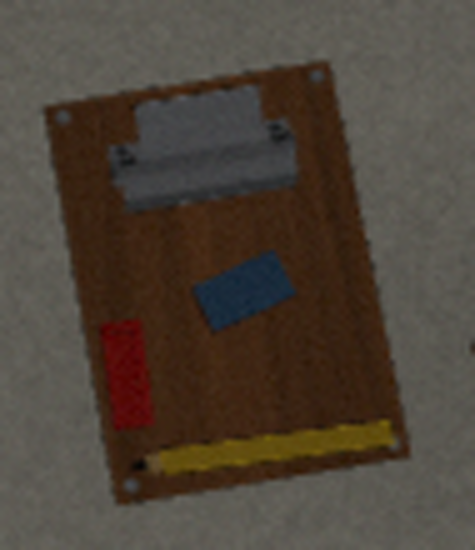

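The scene crop confirms the layout: the tile is in front of the jaw, the wedge is on the +y side and the spring ears are at the clip's two ends. Next I'll check the height around the clip ears and the IK for the planned poses.

```bash
cat >> h.py <<'E'
B0=np.array([538.0,-234.4]); BY=np.deg2rad(9.3)
Rb=np.array([[np.cos(BY),-np.sin(BY)],[np.sin(BY),np.cos(BY)]])
def b2w(x,y,z): return np.r_[B0+Rb@[x,y],z+6]   # z above board top
def w2b(p): return (np.asarray(p)[...,:2]-B0)@Rb
def rot(th,s=1):  # tool y along s*(board angle th), tool down
    a=BY+th; y=s*np.array([np.cos(a),np.sin(a),0]); z=np.array([0,0,-1.]); return np.c_[np.cross(y,z),y,z]
E
python3 - <<'E'
import pickle
from h import *
from workcell import *
c=pickle.load(open("c0.pkl","rb"))["scene"]
K=np.array([[c["fx"],0,c["cx"]],[0,c["fy"],c["cy"]],[0,0,1]])
v,u=np.mgrid[270:360,240:330]; uv=np.c_[u.ravel(),v.ravel()].astype(float)
p=cv2.undistortPoints(uv.reshape(-1,1,2),K,np.array(c["dist_coeffs"]))[:,0]; zr=c["range_z"][v,u].ravel()
T=c["cam_to_world"]; P=(np.c_[p[:,0],-p[:,1],-np.ones(len(p))]*zr[:,None])@T[:3,:3].T+T[:3,3]
b=w2b(P); h=P[:,2]-6
xs=range(40,108,5)
print("y\\x",list(xs))
for y in range(-56,58,6):
    print(y,[ (round(float(np.median(h[m])),0) if (m:=(abs(b[:,0]-x)<2.5)&(abs(b[:,1]-y)<3)&(zr>0)).any() else None) for x in xs])
for th in(0,28,90):
  for s in(1,-1):
    q=inverse_kinematics(b2w(50,0,0),rot(np.deg2rad(th),s)); print(th,s,None if q is None else np.round(q,2))
E
```

```text
y\x [40, 45, 50, 55, 60, 65, 70, 75, 80, 85, 90, 95, 100, 105]
-56 [1.0, 1.0, 1.0, 0.0, 1.0, 0.0, -0.0, -0.0, 0.0, -0.0, -0.0, -0.0, -0.0, -0.0]
-50 [1.0, 1.0, 1.0, 0.0, 3.0, 8.0, 7.0, 2.0, 0.0, 0.0, -1.0, -0.0, 0.0, 0.0]
-44 [1.0, -0.0, 3.0, 2.0, 13.0, 14.0, 11.0, 2.0, 3.0, 1.0, 0.0, 1.0, -0.0, -0.0]
-38 [1.0, None, 13.0, 12.0, 14.0, 13.0, 11.0, 1.0, 0.0, 1.0, 1.0, -1.0, -0.0, 1.0]
-32 [-1.0, -0.0, 13.0, 14.0, 13.0, 12.0, 10.0, 2.0, 3.0, 2.0, 16.0, 9.0, 1.0, -0.0]
-26 [-1.0, -1.0, 13.0, 13.0, 14.0, 12.0, 9.0, 9.0, 13.0, 8.0, 1.0, 1.0, 1.0, 1.0]
-20 [-1.0, 1.0, 13.0, 14.0, 13.0, 12.0, 10.0, 12.0, 14.0, 14.0, 16.0, 9.0, 2.0, -0.0]
-14 [-1.0, -0.0, 13.0, 14.0, 14.0, 13.0, 10.0, 10.0, 13.0, 15.0, 17.0, 18.0, 2.0, 1.0]
-8 [-1.0, -1.0, 14.0, 14.0, 14.0, 12.0, 11.0, 11.0, 13.0, 15.0, 16.0, 17.0, 18.0, 1.0]
-2 [-1.0, 1.0, 13.0, 13.0, 14.0, 12.0, 10.0, 11.0, 13.0, 14.0, 16.0, 18.0, 2.0, 1.0]
4 [-1.0, -0.0, 13.0, 13.0, 14.0, 13.0, 10.0, 11.0, 13.0, 15.0, 16.0, 16.0, 1.0, -0.0]
10 [-0.0, -0.0, 13.0, 14.0, 15.0, 13.0, 11.0, 11.0, 14.0, 15.0, 16.0, 18.0, 1.0, -0.0]
16 [-0.0, 2.0, 13.0, 14.0, 13.
[... 167 characters left out ...]
13.0, 13.0, 12.0, 9.0, 11.0, 13.0, 14.0, 17.0, 18.0, 0.0, -0.0]
34 [0.0, -0.0, 12.0, 14.0, 13.0, 13.0, 10.0, 11.0, 12.0, 14.0, 17.0, 17.0, 0.0, -1.0]
40 [-1.0, -1.0, 14.0, 14.0, 15.0, 12.0, 11.0, 11.0, None, None, None, -1.0, -0.0, -1.0]
46 [-0.0, -0.0, 14.0, 14.0, 14.0, 13.0, 10.0, 4.0, 2.0, 1.0, None, -2.0, -2.0, 0.0]
52 [-0.0, 1.0, 13.0, 12.0, None, 10.0, 10.0, 2.0, 0.0, -0.0, -1.0, 0.0, -1.0, -0.0]
0 1 [ 0.48  0.84 -0.32  1.7   0.39  0.66  0.12]
0 -1 [ 0.09  0.85  0.28  1.73 -0.37  0.62 -2.39]
28 1 [ 0.52  0.85 -0.38  1.7   0.45  0.68  0.55]
28 -1 [ 0.15  0.84  0.18  1.72 -0.24  0.6  -2.02]
90 1 [ 0.7   0.91 -0.66  1.69  0.74  0.8   1.42]
90 -1 [ 0.32  0.82 -0.07  1.71  0.09  0.61 -1.21]
```

```bash
cat >> h.py <<'E'
def look(cam,name=None):
    """tile centre (board frame), yaw relative to board"""
    c=cam; H,S,V=cv2.split(cv2.cvtColor(c["image"],cv2.COLOR_BGR2HSV))
    m=((H>95)&(H<125)&(S>100)).astype(np.uint8); reg=np.zeros_like(m)
    cv2.fillPoly(reg,[w2px(c,[b2w(x,y,0) for x,y in((-100,-75),(-100,75),(80,75),(80,-75))]).astype(np.int32)],1)
    m&=reg
    if m.sum()<10: return None
    (cx,cy),(w,h),a=rect(c,m,15); a-=np.rad2deg(BY)
    return np.round(w2b([cx,cy]),1),(round(w,1),round(h,1)),round(a,1),int(m.sum())
def st(read_state):
    s=read_state(); f=s["ft_force"]; return round(s["time"],2),np.round(w2b(s["eef_pos"]),1),round(s["eef_pos"][2]-6,1),np.round(np.r_[np.array(f[:2])@Rb,f[2]],1),round(s["finger_gap"],1)
E
python3 - <<'E'
from workcell import *
from h import *
R=rot(0)
clamp()
movep(b2w(-9,35.5,80),R); movel(b2w(-9,35.5,3),max_speed=120,guard=8); print(st(read_state))
print(movel(b2w(-9,14,3),max_speed=30,guard=10),st(read_state))
movel(b2w(-9,18,3)); movel(b2w(-9,18,80)); 
movep(b2w(-50,-22,80),rot(np.pi/2)); print(st(read_state))
for n in("scene","top"): c=camera(n); print(look(c)); cv2.imwrite(f"pics/{n}2.png",c["image"])
E
```

```text
(3.58, array([-8.7, 35.3]), np.float64(3.5), array([-0.4,  0.1,  0.5]), -0.2)
False (4.45, array([-9. , 14.2]), np.float64(3.0), array([0.7, 0.5, 0.1]), 0.1)
(6.67, array([-50. , -21.7]), np.float64(79.6), array([ 0.3,  1.3, -0.4]), -0.2)
(array([-15.3, -25. ]), (24.5, 46.7), np.float64(6.1), 273)
(array([ -7.9, -15.2]), (9.3, 29.0), np.float64(2.2), 106)
```

Run:
```python
from workcell import *
from h import *
R=rot(np.pi/2)
movel(b2w(-50,-25,3),max_speed=150,guard=8); print(st(read_state))
print(movel(b2w(-4,-25,3),max_speed=40,guard=10),st(read_state))
movel(b2w(-9,-25,3)); movel(b2w(-9,-25,60)); movel(b2w(-70,-90,90),max_speed=250)
for n in("scene","top"): c=camera(n); print(look(c)); cv2.imwrite(f"pics/{n}3.png",c["image"][120:270,270:420] if n=="top" else c["image"][240:365,165:335])
im=cv2.imread("pics/scene3.png"); cv2.imwrite("pics/scene3.png",cv2.resize(im,None,fx=4,fy=4)); print(st(read_state))
```

```text
(7.35, array([-51.1, -24.3]), np.float64(0.1), array([-2.6,  0.3, 11. ]), 0.2)
True (7.62, array([-51.1, -24.3]), np.float64(0.1), array([-1.7,  1.1,  9.4]), 0.1)
(array([ 20.5, -26.9]), (24.7, 46.0), np.float64(-3.2), 224)
(array([ 21. , -26.8]), (26.0, 48.0), np.float64(-2.8), 159)
(9.21, array([-69.7, -89.1]), np.float64(89.4), array([ 0.3, -0.5,  0.6]), 0.1)
```

View pics/scene3.png

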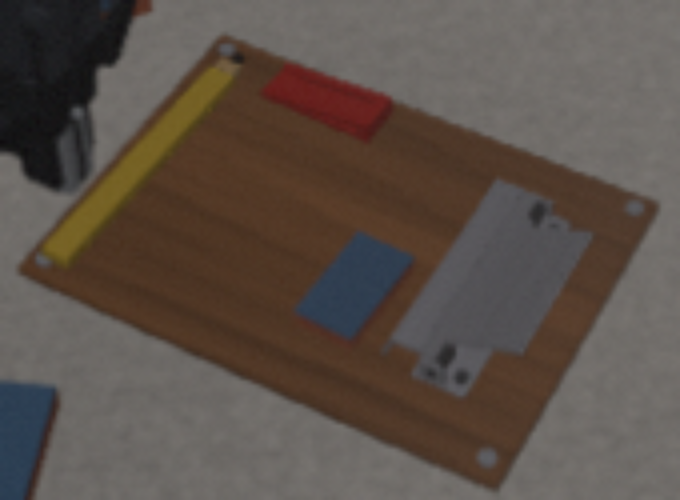

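The picture shows the tile almost square at about (355,285), in front of the shut jaw. It sits a bit too far to −y and short in x, so I'll nudge it slowly.

Run:
```python
from workcell import *
from h import *
movep(b2w(17,-74,40),rot(0)); movel(b2w(17,-74,4),max_speed=60); print(st(read_state))
movel(b2w(17,-60.5,4),max_speed=15); print(st(read_state))
movel(b2w(17,-66,4),max_speed=60); movel(b2w(17,-70,40))
for n in("scene","top"): print(look(camera(n)))
movep(b2w(-20,-22,40),rot(np.pi/2)); movel(b2w(-20,-22,4),max_speed=60)
movel(b2w(-1.5,-22,4),max_speed=15); print(st(read_state))
movel(b2w(-8,-22,4),max_speed=60); movel(b2w(-8,-22,60)); open_gripper(); movel(b2w(-70,-90,90),max_speed=250)
for n in("scene","top"): print(look(camera(n)))
print(st(read_state))
```

```text
(11.31, array([ 17.1, -74. ]), np.float64(4.1), array([0.2, 0.8, 0.5]), -0.0)
(12.36, array([ 16.9, -60.6]), np.float64(4.0), array([ 0.2,  0.2, -0.5]), 0.1)
(array([ 22.6, -25.9]), (20.9, 46.7), np.float64(-2.1), 187)
(array([ 20.9, -25.4]), (26.5, 47.0), np.float64(-4.0), 158)
(16.41, array([ -1.6, -22. ]), np.float64(4.0), array([0.6, 0.1, 0.6]), 0.3)
(array([ 23.6, -25.1]), (24.7, 45.9), np.float64(-1.1), 215)
(array([ 24.2, -24.7]), (26.1, 47.9), np.float64(-1.0), 168)
(18.61, array([-69.5, -89.3]), np.float64(90.0), array([ 0. ,  0.3, -0.2]), 85.4)
```

Run:
```python
from workcell import *
from h import *
clamp()
movep(b2w(-12,-24,25),rot(np.pi/2)); movel(b2w(-12,-24,4),max_speed=60)
movel(b2w(1.7,-24,4),max_speed=18)
movel(b2w(-3,-24,4),max_speed=60); movel(b2w(-3,-24,30)); 
movep(b2w(23,-66,25),rot(0)); movel(b2w(23,-66,4),max_speed=60); 
movel(b2w(23,-57,4),max_speed=18); print(st(read_state))
movel(b2w(23,-61,4),max_speed=60); movel(b2w(23,-75,70),max_speed=200); open_gripper()
for n in("scene","top"): print(look(camera(n)))
print(st(read_state))
```

```text
(24.23, array([ 23., -57.]), np.float64(4.0), array([-0.3,  1.4,  0.1]), 0.2)
(array([ 18.8, -27.3]), (22.7, 46.8), np.float64(33.4), 166)
(array([ 27.6, -21.2]), (26.1, 47.5), np.float64(-0.4), 160)
(25.85, array([ 23., -75.]), np.float64(70.0), array([ 0.4,  0.3, -0. ]), 85.3)
```

```bash
cat >> h.py <<'E'
def pose(px,py,z,thd):  # TCP so that pusher's leading inner corner is at (px,py)
    t=np.deg2rad(thd); c,s=np.cos(t),np.sin(t)
    return b2w(px+42.6*c-11.4*s,py+42.6*s+11.4*c,z),rot(t)
E
python3 - <<'E'
from workcell import *
from h import *
p,R=pose(10.5,-24,35,20)
movep(p,R); 
p,_=pose(10.5,-24,8,20); movel(p,max_speed=80,guard=8); print(st(read_state))
for z in (5,2,0,-2,-4,-5,-6,-7,-8,-9,-10):
    p,_=pose(10.5,-24,z,20); g=movel(p,max_speed=20,guard=15); print(z,g,st(read_state))
    if abs(read_state()["ft_force"][2])>18: break
for n in("scene","top"): c=camera(n); print(look(c)); cv2.imwrite(f"pics/{n}4.png",c["image"])
im=cv2.imread("pics/scene4.png")[240:365,165:335]; cv2.imwrite("pics/scene4.png",cv2.resize(im,None,fx=4,fy=4))
E
```

```text
(26.77, array([46.4,  1.3]), np.float64(7.5), array([-0.1,  0.2,  0.8]), 85.5)
5 False (27.07, array([47. ,  1.1]), np.float64(5.4), array([-0.2, -0.4,  4. ]), 85.2)
2 False (27.38, array([46.9,  1.2]), np.float64(2.1), array([ 2.2, -0.7,  5.2]), 85.5)
0 False (27.62, array([46.9,  1.3]), np.float64(0.2), array([ 1.9, -0.2,  5.9]), 85.3)
-2 False (27.88, array([47.1,  1.3]), np.float64(-1.8), array([2.1, 0. , 6.2]), 85.5)
-4 False (28.12, array([47.3,  1.3]), np.float64(-3.6), array([ 3.1, -0.4,  7.3]), 85.6)
-5 False (28.38, array([47.4,  1.3]), np.float64(-4.5), array([2.5, 0. , 7.9]), 85.1)
-6 False (28.62, array([47.5,  1.3]), np.float64(-5.4), array([2.9, 0.3, 8.9]), 85.3)
-7 False (28.88, array([47.5,  1.3]), np.float64(-6.4), array([ 2.2, -0.6, 10.1]), 85.6)
-8 False (29.12, array([47.5,  1.3]), np.float64(-7.4), array([2.9, 0. , 9.6]), 85.3)
-9 False (29.38, array([47.5,  1.3]), np.float64(-8.3), array([2.9, 1. , 9.9]), 85.4)
-10 False (29.62, array([47.6,  1.2]), np.float64(-8.7), array([-1.4,  2.1, 19.9]), 85.4)
(array([ 27.3, -21.2]), (25.1, 47.0), np.float64(0.3), 314)
(array([26.8, -3.3]), (24.2, 12.0), np.float64(0.3), 57)
```

View pics/scene4.png

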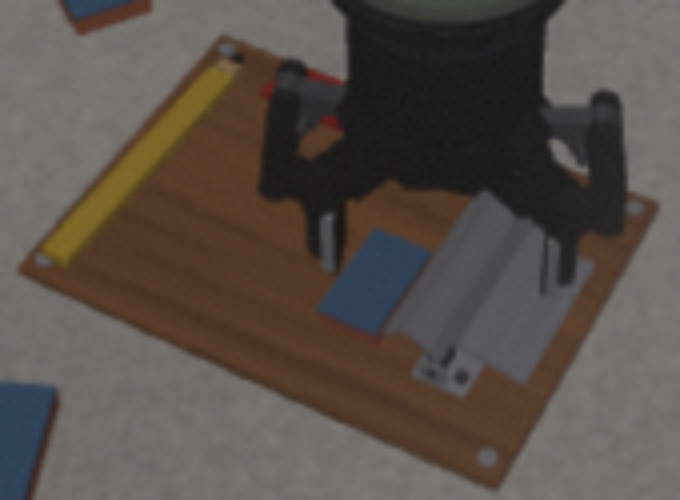

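The jaw stands open, with the lever finger on the lever at (550,295). The pusher is at (330,265), just behind the middle of the tile. Now I'll push it in.

Run:
```python
from workcell import *
from h import *
p,R=pose(10.5,-24,-8.8,20); movel(p,max_speed=20); print(st(read_state))
fb=[]
for px in list(np.arange(13.5,29,3))+list(np.arange(29.5,36.1,1)):
    k=min(1,(px-10.5)/22.5)
    p,R=pose(px,-24-1.5*k,-8.8-2.3*k,20+10*k); movel(p,R,max_speed=20)
    s=st(read_state); print(px,s)
    fb.append(s[3][0])
    if len(fb)>3 and fb[-1]<np.median(fb[:-1])-6: print("stop");break
for n in("scene","top"): c=camera(n); print(look(c)); cv2.imwrite(f"pics/{n}5.png",c["image"])
im=cv2.imread("pics/scene5.png")[240:365,165:335]; cv2.imwrite("pics/scene5.png",cv2.resize(im,None,fx=4,fy=4))
```

```text
(29.98, array([47.4,  1.2]), np.float64(-8.0), array([ 2.9,  0.6, 10.2]), 85.4)
13.5 (30.25, array([49.2,  1.4]), np.float64(-8.6), array([-0.3, -0.3, 10.2]), 85.6)
16.5 (30.52, array([51.4,  1.8]), np.float64(-9.0), array([-0.9, -2.8, 10.1]), 85.4)
19.5 (30.8, array([53.8,  2.5]), np.float64(-9.3), array([-0.7, -2.7,  9. ]), 85.5)
22.5 (31.07, array([56.1,  3.1]), np.float64(-9.7), array([-1. , -3.3,  8.7]), 85.5)
25.5 (31.34, array([58.3,  3.7]), np.float64(-10.1), array([-1.1, -3.1,  8.5]), 85.6)
28.5 (31.61, array([60.5,  4.3]), np.float64(-10.4), array([-0.7, -2.9,  6.8]), 85.4)
29.5 (31.86, array([61.2,  4.4]), np.float64(-10.5), array([-0.4, -3.2,  8. ]), 85.3)
30.5 (32.11, array([61.7,  4.5]), np.float64(-10.6), array([-2.9, -3.6,  9.6]), 85.9)
31.5 (32.36, array([62. ,  4.6]), np.float64(-10.7), array([-6.1, -2.3, 11.9]), 85.5)
32.5 (32.61, array([62.6,  4.7]), np.float64(-10.8), array([-6.4, -3.1, 12.2]), 85.4)
33.5 (32.86, array([63. ,  4.9]), np.float64(-11.0), array([-10. ,  -1.1,  14.6]), 85.5)
stop
(array([ 35.2, -22.5]), (11.5, 47.1), np.float64(1.0), 122)
(array([35.9, -8.2]), (14.3, 19.5), np.float64(-9.3), 48)
```

View pics/scene5.png

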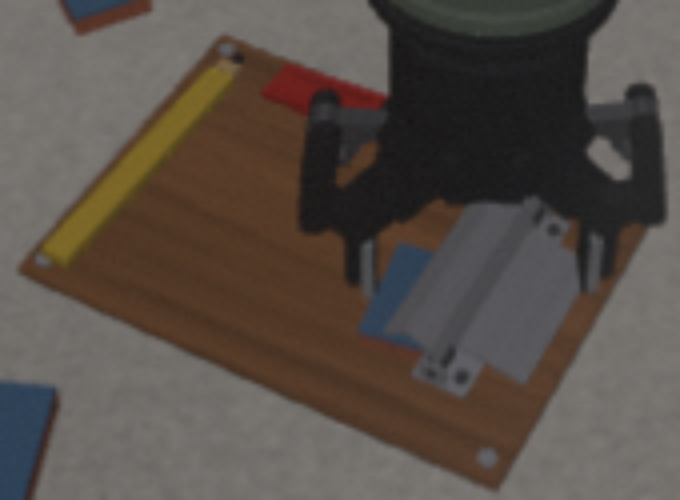

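Run:
```python
from workcell import *
from h import *
for px in (33.5,34.5,35.5,36.5):
    p,R=pose(px,-25.5,-10.6,30); movel(p,R,max_speed=20)
    s=st(read_state); print(px,s)
    if s[3][0]<-22: break
c=camera("scene"); print(look(c)); cv2.imwrite("pics/scene6.png",cv2.resize(c["image"][290:340,220:320],None,fx=7,fy=7,interpolation=cv2.INTER_CUBIC))
```

```text
33.5 (33.21, array([63.1,  5.1]), np.float64(-10.8), array([-7. , -1.1,  9. ]), 85.5)
34.5 (33.46, array([63.4,  5.3]), np.float64(-10.9), array([-12. ,   0.4,  12.7]), 85.3)
35.5 (33.71, array([63.7,  5.4]), np.float64(-11.0), array([-15.4,   2.2,  15.1]), 85.4)
36.5 (33.96, array([63.9,  5.4]), np.float64(-11.1), array([-21.3,   2.3,  18.4]), 85.3)
(array([ 37.5, -22.2]), (10.3, 46.5), np.float64(6.6), 118)
```

View pics/scene6.png

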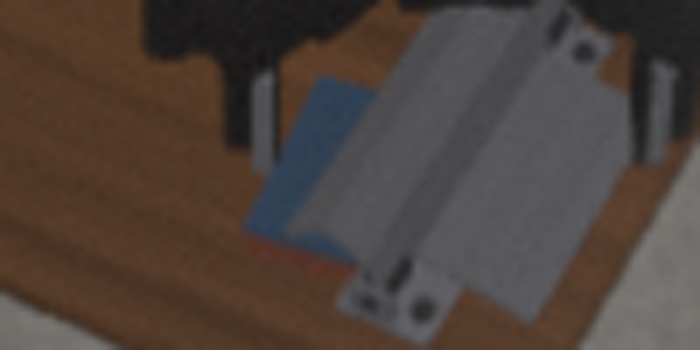

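The pusher is firmly stopped: the force climbs while the arm barely moves. The tile's trailing edge is parallel to the jaw. I'll back off, release and check.

Run:
```python
from workcell import *
from h import *
p,R=pose(30,-25.5,-10.3,30); movel(p,R,max_speed=20); print(st(read_state))
p,_=pose(30,-25.5,12,30); movel(p,max_speed=40)
p,_=pose(30,-25.5,60,30); movel(p,max_speed=150)
movel(b2w(-60,-110,110),max_speed=300); print(st(read_state))
for n in("scene","top"): c=camera(n); print(look(c)); cv2.imwrite(f"pics/{n}7.png",c["image"])
im=cv2.imread("pics/scene7.png")[285:350,230:320]; im2=cv2.imread("pics/top7.png")[150:215,300:365]
cv2.imwrite("pics/c7.png",np.hstack([cv2.resize(im,None,fx=5,fy=5,interpolation=2),cv2.resize(im2,None,fx=5,fy=5,interpolation=2)]))
```

```text
(34.48, array([61.8,  5.7]), np.float64(-9.8), array([ 3. , -0.7,  6.6]), 85.3)
(36.39, array([ -60.3, -109.8]), np.float64(109.5), array([-0.3, -0.2, -0.3]), 85.3)
(array([ 37.7, -22.2]), (11.8, 45.2), np.float64(7.2), 94)
(array([ 36.9, -21.4]), (14.5, 47.2), np.float64(0.4), 79)
```

View pics/c7.png

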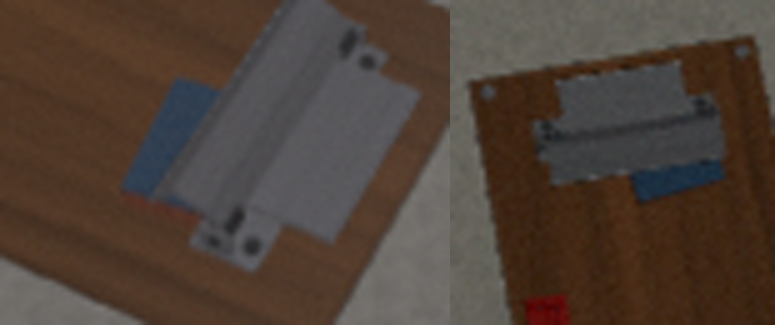

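The tile is under the closed jaw, but the mask suggests its trailing edge may be a few mm short. I'll measure the edges at sub-pixel.

```bash
cat > e.py <<'E'
import pickle,sys
from h import *
d=pickle.load(open("c0.pkl","rb"))
def prof(cam,im,y,z=9,x0=10,x1=60):
    xs=np.arange(x0,x1,.25); uv=w2px(cam,[b2w(x,y,z) for x in xs]).astype(np.float32)
    s=cv2.remap(im.astype(np.float32),uv[:,0].reshape(1,-1),uv[:,1].reshape(1,-1),cv2.INTER_LINEAR)[0]
    b=s[:,0]-s[:,2]   # blue - red
    b=b-b[:20].mean(); t=b.max()/2; i=np.argmax(b>t); return xs[i],b
if __name__=="__main__":
  for n in("scene","top"):
    im=cv2.imread(f"pics/{sys.argv[1].replace('N',n)}.png")
    print(n,"trail",[float(prof(d[n],im,y)[0]) for y in range(-42,0,5)])
    # side edges: profile along y at x=38
    ys=np.arange(-65,15,.25); uv=w2px(d[n],[b2w(38,y,9) for y in ys]).astype(np.float32)
    s=cv2.remap(im.astype(np.float32),uv[:,0].reshape(1,-1),uv[:,1].reshape(1,-1),1)[0]; b=s[:,0]-s[:,2]; b-=b[:20].mean(); w=ys[b>b.max()/2]; print("y",w[0],w[-1])
    # jaw front edge, clip ends at y=+20 : brightness-redness
    for y in(10,20,30,40):
        xs=np.arange(30,60,.25); uv=w2px(d[n],[b2w(x,y,9) for x in xs]).astype(np.float32)
        s=cv2.remap(im.astype(np.float32),uv[:,0].reshape(1,-1),uv[:,1].reshape(1,-1),1)[0]; b=s[:,0]-s[:,2]; b-=b[:15].mean(); print("jaw",y,xs[np.argmax(b>b.max()/2)])
  # reference: initial tile, ends along its own axis through its centre
    ref=d[n]["image"]; c0=w2b(np.array([528.9,-243.0])); a=np.deg2rad(15.5); ts=np.arange(-25,25,.25)
    uv=w2px(d[n],[b2w(c0[0]+t*np.cos(a),c0[1]+t*np.sin(a),9) for t in ts]).astype(np.float32)
    s=cv2.remap(ref.astype(np.float32),uv[:,0].reshape(1,-1),uv[:,1].reshape(1,-1),1)[0]; b=s[:,0]-s[:,2]; b-=b[:10].mean(); w=ts[b>b.max()/2]; print("ref tile width",w[0],w[-1])
E
python3 e.py N7; python3 -c "
from workcell import *;print(read_state()['time'])"
```

```text
scene trail [32.25, 31.5, 31.0, 30.5, 29.75, 29.0, 28.5, 27.75, 27.25]
y -47.0 3.75
jaw 10 43.25
jaw 20 43.25
jaw 30 43.25
jaw 40 43.25
ref tile width -14.5 14.0
top trail [32.5, 32.0, 31.5, 30.5, 30.25, 29.25, 29.25, 28.25, 28.0]
y -47.0 3.0
jaw 10 44.5
jaw 20 44.25
jaw 30 44.75
jaw 40 45.0
ref tile width -14.5 13.5
36.4917
```

The tile is home at its −y end, but the +y end lags by about 5 mm (yaw ≈ 0.12 rad). I'll square it with the closed fingertips, a flat push along the board on the lagging end.

```bash
python3 - <<'E'
from workcell import *
from h import *
clamp()
movep(b2w(10,-10,25),rot(np.pi/2)); movel(b2w(10,-10,4),max_speed=70); print(st(read_state))
for x in (16,18,19,20,21,22,23,24):
    movel(b2w(x,-10,4),max_speed=25); s=st(read_state); print(x,s)
    if s[3][0]<-22: break
movel(b2w(12,-10,4),max_speed=80); movel(b2w(-60,-100,100),max_speed=300); print(st(read_state))
for n in("scene","top"): c=camera(n); cv2.imwrite(f"pics/{n}8.png",c["image"])
E
python3 e.py N8
```

```text
(38.37, array([  9.8, -10.1]), np.float64(3.7), array([ 0.7,  0.2, -0.2]), -0.4)
16 (38.76, array([16.2, -9.9]), np.float64(4.1), array([-0.9,  1.3, -0.2]), -0.2)
18 (39.01, array([ 17.7, -10. ]), np.float64(3.9), array([-3.6, -0.2,  1.1]), 0.5)
19 (39.26, array([ 18.2, -10. ]), np.float64(3.8), array([-6. ,  1.2,  3.1]), 0.3)
20 (39.51, array([18.8, -9.9]), np.float64(3.8), array([-9.3,  1.8,  5. ]), -0.1)
21 (39.76, array([19.6, -9.7]), np.float64(3.7), array([-11. ,   2.6,   5. ]), -0.4)
22 (40.01, array([20.4, -9.6]), np.float64(3.7), array([-12.7,   3.6,   7. ]), -0.1)
23 (40.26, array([21.1, -9.5]), np.float64(3.7), array([-13.9,   4.8,   8.2]), 0.7)
24 (40.51, array([21.7, -9.3]), np.float64(3.5), array([-16.6,   5.3,   8.7]), 0.1)
(41.46, array([ -59.8, -100.1]), np.float64(100.2), array([0.4, 1.3, 0.4]), 0.1)
scene trail [32.25, 32.25, 32.25, 32.5, 32.25, 32.25, 32.25, 32.25, 32.25]
y -46.5 3.75
jaw 10 43.25
jaw 20 43.25
jaw 30 43.25
jaw 40 43.25
ref tile width -14.5 14.0
top trail [32.75, 32.5, 32.5, 32.5, 32.5, 32.5, 32.25, 32.5, 32.25]
y -46.5 3.0
jaw 10 44.5
jaw 20 44.5
jaw 30 44.5
jaw 40 45.0
ref tile width -14.5 13.5
```

Both cameras now show a square tile with its trailing edge at x ≈ 32.4 mm, which is fully home, so I'm handing in.

```bash
python3 -c "
from workcell import *;print(finish_job())"
```

```text
the job is handed in; nothing more can be done
None
```

I handed the job in at about 42 s, and the result wasn't reported back: the last pictures show the tile clamped square and home against the stop, but I had to straighten it with a push of the closed fingertips after the jaw had shut, because the +y end was about 5 mm short when the lever came up.

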